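# Hold the live extraction gate half open

### The arm

A 7-joint arm with a two-finger parallel gripper is mounted at the origin on the work surface; the furniture and walls round the work are solid. World frame = base frame: x ahead of the robot, y to its left, z up, the work surface at z = 0. Lengths are in m, angles in rad, forces in N, time in s.
With the tool pointing down it reaches from about 0.425 to 0.875 m from the base axis. Payload 8.4 kg.
Tool frame: the origin (TCP) lies at the very end of the fingers, on their centre line; the grasp point (between the pads) lies 19 mm behind it; z points along the fingers, y is the line along which they close (so a half turn about z gives the same grasp; the last joint's range is limited). The gripper opens to 85 mm and grips with 20 to 120 N. Pads are 22 mm wide; open, the fingers measure 114 mm over their backs; the gripper's body (76 mm by 85 mm) begins 54 mm behind the grasp point. The pads swing forward as they close: fully open they stand 13 mm farther back than shut.
Start: joints at [1.174, 0.333, 0.04, 1.465, -0.013, 1.343, -0.059], TCP at [0.191, -0.621, 0.231] pointing down, gripper open.
Joint ranges: [-2.58, 2.58], [-0.38, 2.09], [-1.3, 1.39], [0.25, 2.4], [-1.5, 4.64], [0.08, 2.09], [-2.65, 2.65]. Speed limits (rad/s): [2.22, 2.22, 2.79, 2.79, 3.14, 3.14, 3.14].

### API

Orientations are given as a unit quaternion [x, y, z, w].
In Python, from cell import arm gives the robot as it stands.
- The arm moves only by the shell command python3 -m crank 'ROWS' [FORCE]. ROWS is JSON, one flat list of numbers, 5 for each row, row after row: the opening, from 0 (shut) to 1 (fully open), then the shift along the tool's x, y, z in mm, then the turn about the tool's z in degrees. In form: [grip, dx, dy, dz, roll, grip, dx, dy, dz, roll, ...]. A call has 1 to 10 rows; each row shifts and turns the commanded pose from where the row before left it, along the tool's axes as they then stand; what a row does not reach is not made up. A row lasts 1/10 s, in which the tool goes at most 50 mm and 8.59 degrees, less where a joint would pass 70% of its speed; a pose out of reach is approached as far as the arm can. A call is refused whole if a number of a shift passes 50 or a number of a turn 8.59, either way. A call with a gripper value outside its range is refused whole. The fingers move at their own pace and stop on an object; FORCE is the grip in N (left out, the last holds). Time passes only in rows, so rows that do not move let the fingers close. It gives the time, the measured TCP pose, the force, the opening and the grip force at its end, in the units of the state.
- arm.sense(): the state, without advancing time (a new reading comes with each control period).
- arm.get_image(name): name is "side" or "top"; returns the picture (400x640x3 uint8, red, green, blue); there is no depth.
- arm.camera_params(name): a dict with "intrinsics" (3x3 intrinsics, pixels), "position" and "attitude" of the camera in the world. Camera axes: x right, y down, z forward; pixel columns grow to the right and rows downward; lengths in m; the calibration is good to about 2 mm. A picture is of the moment at which its call begins. camera_params takes no time and is no camera call.
- arm.job_done(): hands the job in; it is judged then, once.
The state is a dict: "time": time; "joints": joint angles; "qvel": joint speeds; "tau": joint torques, N m; "eef_pos": TCP position; "ee_rot": TCP orientation; "wrist_force": force on the tool from outside, world axes, zero at the start; "ft_torque": the same for the moment, N m; "gripper_width": opening from 0.0 (shut) to 1.0 (fully open); "gripper_force": force on a finger pad.
Only numpy, scipy, OpenCV 4.12 (cv2) and the standard library are available. Lean on these libraries where they do the work, as an engineer would, in place of code of your own. Each camera call takes 0.05 s, during which the arm holds its last target. There are 200 camera calls.

### The job

The grey duct box on the bench has two sprung slide gates: one port is blanked off with a solid bolted disc, the other carries an open ring flange. By its handle, pull out the shutter of the port with the open ring to half of its travel, never letting it go wide open, and finish holding it still there against its spring: do not let go at the end. Leave the blanked port's shutter shut and everything else where it is.

Things in the scene. Friction and masses are not known exactly. Their poses are not given: they have to be found in the camera images.
- gate_box: grey duct box fixed to the bench, 190 (x) x 300 (y) x 60 mm high, feet to 362 mm wide. Origin: centre of its underside, on the bench; x points from the handle side to the back (spigot there), y to its left, z up; turned up to 0.45 rad. Two shutter plates stick out of its front (-x) side, left one at y = +0.075, right one at y = -0.075
- shutter_left (a joint): how far the left shutter is pulled out, m: 0 shut, 0.050 wide open (stop), 0.025 half travel. It slides level towards the gate box's own -x, roughly towards the robot. A return spring pulls it shut: about 3 N when shut, 9 N at half travel, 15.5 N wide open, plus 0.4 N of friction; let go, it snaps shut
- shutter_right (a joint): how far the right shutter is pulled out, m: 0 shut, 0.050 wide open (stop), 0.025 half travel. It slides level towards the gate box's own -x, roughly towards the robot. A return spring pulls it shut: about 3 N when shut, 9 N at half travel, 15.5 N wide open, plus 0.4 N of friction; let go, it snaps shut
- handle_left (a point): middle of the left shutter's handle: upright dark steel block, 20 mm along the slide x 16 mm across, top 22 mm above this point, root 22 mm below it on a crossbar 84 mm wide. The point is 86 mm above the bench and moves with the shutter; shut, it is at x = -0.125, y = +0.075 in the gate box's frame. Clear all round above the crossbar; the flange edge is 90 mm behind
- handle_right (a point): middle of the right shutter's handle: upright dark steel block, 20 mm along the slide x 16 mm across, top 22 mm above this point, root 22 mm below it on a crossbar 84 mm wide. The point is 86 mm above the bench and moves with the shutter; shut, it is at x = -0.125, y = -0.075 in the gate box's frame. Clear all round above the crossbar; the flange edge is 90 mm behind
- port_left (a point): centre of the left port, in the box's top face 60 mm above the bench, at x = 0.03, y = +0.075 in the gate box's frame. Its 40 mm hole is closed by the left shutter just below; at half travel the shutter's back edge crosses the middle of the hole
- port_right (a point): centre of the right port, likewise, at x = 0.03, y = -0.075 in the gate box's frame, worked by the right shutter
- blind_flange: solid rusty steel disc, 110 mm across, 14 mm thick, with six small bolt heads on top and no hole, fixed on one of the two ports (either): that port is blanked off. Origin: centre of its underside, at that port's centre
- open_flange: rusty steel ring, 110 mm outside, about 34 mm hole, 14 mm thick, fixed on the other port: the live one. Origin: centre of its underside, at that port's centre
- nut_m24: hex nut, 36 x 41 x 19 mm, lying loose on the box's top between the ports and the front edge; bystander. Origin: centre of its underside
- can_small: empty ribbed tin, 70 mm across, 85 mm high, loose on the bench to the left; bystander. Origin: centre of its underside
- spanner_19: combination spanner, 38 x 255 x 10 mm, lying loose on the bench to the right; bystander. Origin: centre of its underside
- nut_m30: large rusty hex nut, 45 x 51 x 24 mm, lying loose on the bench to the right; bystander. Origin: centre of its underside
- marker: marker pen, 18 mm thick, 130 mm long, lying loose on the bench near the robot; bystander. Origin: centre of its underside

How it is judged:
By the outcome, as a careful person would: the job done as asked, in the order asked, and still so for the second after the job is handed in, while the arm keeps its last pose, push and grip.
It also fails if it takes over 32 s, if anything falls off the work surface, if the arm or the gripper's body presses on something with over 40 N, if the wrist force passes 120 N, or if a joint passes its speed limit or range.

## Working session

There is one attempt and no reset: what is moved stays moved. The work goes in short steps, Python scripts to look and compute and a shell command to move; the robot and the scene stay as the last step left them, time stands still between calls to the robot, and variables do not carry over. Pictures are saved under pics/ and viewed, at most 10 in all, crops included, and the job is handed in when it is done.

```bash
mkdir -p pics; python3 - <<'E'
from cell import arm
import cv2
for n in("top","side"):
    cv2.imwrite(f"pics/{n}0.png",arm.get_image(n)[:,:,::-1]); print(n,arm.camera_params(n))
s=arm.sense();print(s)
E
```

```text
top {'intrinsics': array([[455.68060961,   0.        , 322.04468822],
       [  0.        , 455.68060961, 206.8498935 ],
       [  0.        ,   0.        ,   1.        ]]), 'position': array([2.80658922e-01, 1.07746108e-03, 1.37664441e+00]), 'attitude': array([ 0.71183999, -0.69470687,  0.07194252, -0.07409773])}
side {'intrinsics': array([[370.04694967,   0.        , 323.04085459],
       [  0.        , 370.04694967, 199.24073681],
       [  0.        ,   0.        ,   1.        ]]), 'position': array([ 0.36946979, -0.77985602,  0.79108346]), 'attitude': array([ 0.90759554, -0.11282821,  0.05540307, -0.40058786])}
{'time': 0.1, 'joints': array([ 1.17380965,  0.33380601,  0.03993485,  1.46618499, -0.01339194,
        1.3433245 , -0.05850095]), 'qvel': array([-9.77723664e-05,  1.23777707e-03,  1.42755678e-03, -2.88017651e-03,
        6.71325708e-05,  1.22437692e-03,  1.58564558e-04]), 'tau': array([ 5.15838648e-03, -6.60003519e+01,  1.37081254e+00, -4.06469858e+01,
        1.70604768e-02,  8.90167459e-03,  4.25209308e-06]), 'eef_pos': array([ 0.19052618, -0.62100969,  0.23053215]), 'ee_rot': array([ 9.88940996e-01,  1.48307708e-01, -1.68806898e-04, -7.08464301e-04]), 'wrist_force': array([-0.4174365 , -0.45240403,  0.05546312]), 'ft_torque': array([-0.00574013,  0.02634351,  0.00609512]), 'gripper_force': 0.0, 'gripper_width': 1.000492204143847}
```

View pics/top0.png

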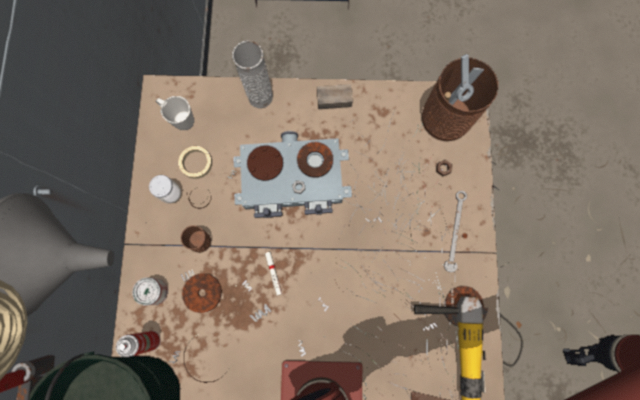

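View pics/side0.png

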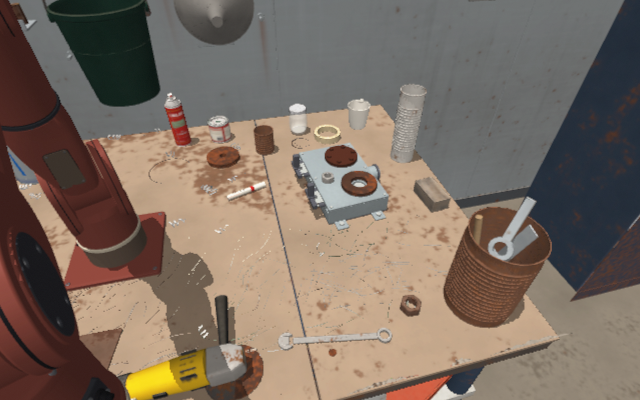

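The right-hand port carries the open ring: its hole is near (315,160) in the top view. The left port, near (265,162), has the solid disc. I'll zoom in to measure.

```bash
python3 - <<'E'
import cv2
a=cv2.imread("pics/top0.png")[125:225,225:358]
cv2.imwrite("pics/topc.png",cv2.resize(a,None,fx=6,fy=6,interpolation=cv2.INTER_CUBIC))
a=cv2.imread("pics/side0.png")[130:235,280:410]
cv2.imwrite("pics/sidec.png",cv2.resize(a,None,fx=5.5,fy=5.5,interpolation=cv2.INTER_CUBIC))
E
```

```text
(no output)
```

View pics/topc.png

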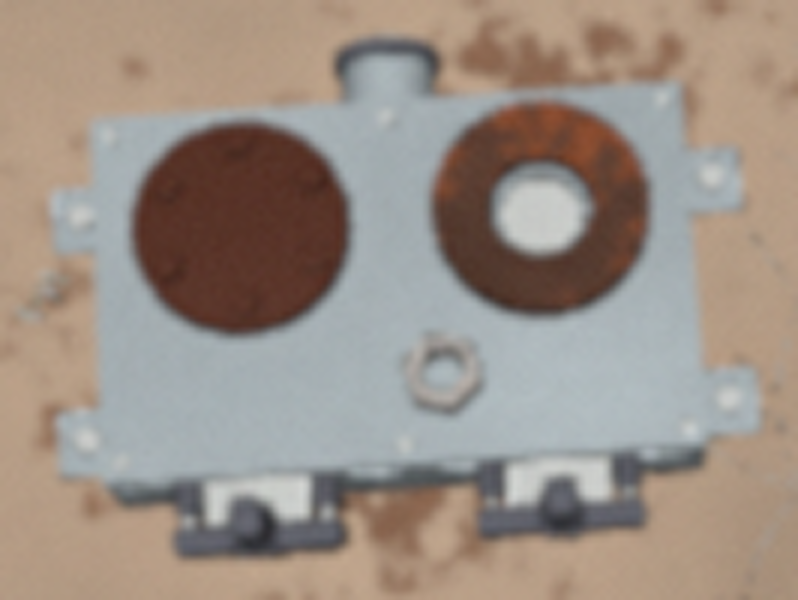

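View pics/sidec.png

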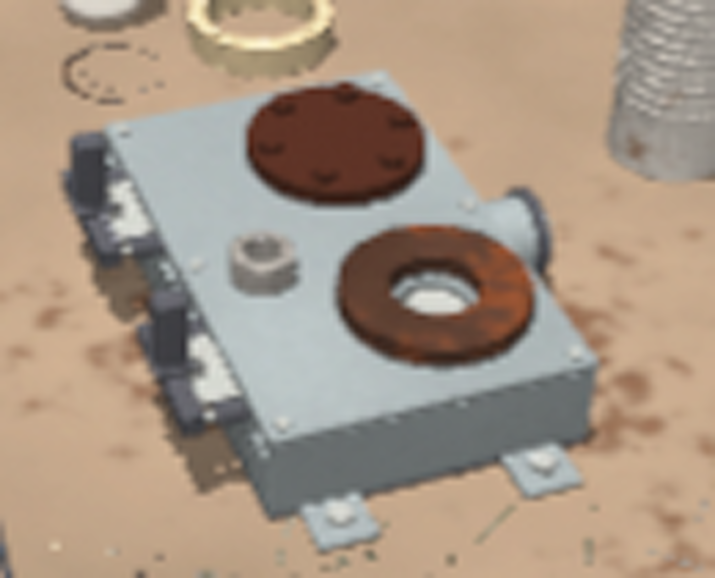

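The crops confirm it: right is the ring, left the bolted blank. The right handle's top is at about (560,498) in the top crop and (168,297) in the side crop. Next I'll fit the box pose from both views.

```bash
cat > h.py <<'E'
import numpy as np
from cell import arm
from scipy.spatial.transform import Rotation as R
def proj(n,P):
    c=arm.camera_params(n); p=R.from_quat(c["attitude"]).inv().apply(np.atleast_2d(P)-c["position"])@c["intrinsics"].T
    return p[:,:2]/p[:,2:]
E
python3 - <<'E'
from h import *
from scipy.optimize import least_squares
L=[[-.095,-.15,.06],[.095,-.15,.06],[-.095,.15,.06],[.095,.15,.06],[.03,-.075,.074],[.03,.075,.074],[-.125,-.075,.108],[-.125,.075,.108]]
L=np.array(L)
t=(np.array([[703,440],[681,87],[103,480],[93,121],[541,208],[242,227],[560,490],[250,512]])+.5)/6-.5+[225,125]
s=(np.array([[270,437],[596,360],[108,128],[385,72],[435,291],[337,142],[168,295],[89,137]])+.5)/5.5-.5+[280,130]
W=lambda p:np.c_[L[:,:2]@np.array([[np.cos(p[2]),np.sin(p[2])],[-np.sin(p[2]),np.cos(p[2])]])+p[:2],L[:,2]]
for sel in (["top"],["side"],["top","side"]):
    f=lambda p:np.concatenate([(proj(n,W(p))-{"top":t,"side":s}[n]).ravel() for n in sel])
    r=least_squares(f,[.6,0,0],loss="soft_l1");print(sel,r.x.round(4),r.fun.round(1).reshape(-1,2).tolist())
    print("handleR",W(r.x)[6].round(4))
a=arm.sense();print(R.from_quat(a["ee_rot"]).as_matrix().round(3))
E
```

```text
['top'] [0.6642 0.1053 0.0904] [[1.1, 0.8], [0.1, -1.0], [-0.1, 0.7], [-0.3, -0.5], [0.2, -0.7], [-0.2, -0.7], [0.2, 0.6], [-0.8, 0.4]]
handleR [0.5465 0.0194 0.108 ]
['side'] [0.6623 0.1056 0.0856] [[-0.2, 1.2], [0.6, 0.9], [-0.8, -0.6], [0.4, -0.3], [0.1, -1.0], [-0.0, -1.1], [0.0, 0.1], [-0.2, 0.0]]
handleR [0.5442 0.0202 0.108 ]
['top', 'side'] [0.6631 0.1055 0.0873] [[1.0, 1.3], [0.2, -0.5], [-0.3, 0.9], [-0.3, -0.3], [0.1, -0.2], [-0.2, -0.4], [0.0, 1.1], [-1.0, 0.7], [0.2, 1.1], [0.9, 0.8], [-0.6, -0.6], [0.6, -0.3], [0.4, -1.0], [0.1, -1.2], [0.3, 0.2], [0.0, 0.0]]
handleR [0.5451 0.0199 0.108 ]
[[ 0.956  0.293 -0.001]
 [ 0.293 -0.956  0.001]
 [-0.    -0.001 -1.   ]]
```

Box yaw is about 5° and the right handle is at about (0.545, 0.020). The tool needs roughly +12° roll, then +409 mm in x and −608 mm in y along tool axes.

```bash
python3 -m crank '[1,5,-8,0,6, 1,15,-20,0,6, 1,22,-33,0,0, 1,22,-33,0,0, 1,22,-33,0,0, 1,22,-33,0,0, 1,22,-33,0,0, 1,22,-33,0,0, 1,22,-33,0,0, 1,10,-15,0,0]'
cat >> h.py <<'E'
def rel(p):
    a=arm.sense(); M=R.from_quat(a["ee_rot"])
    print(a["time"],a["eef_pos"].round(4),"todo mm",(M.inv().apply(np.array(p)-a["eef_pos"])*1000).round(1),"xang",np.degrees(np.arctan2(*M.as_matrix()[1::-1,0])).round(2),a["wrist_force"].round(1),a["gripper_width"],a["gripper_force"])
E
python3 -c "
from h import *
rel([.545,.020,.150])"
```

```text
time: 1.1
eef_pos: [0.3473, -0.3268, 0.2312]
ee_rot: [0.999, 0.046, 0.0, -0.0]
wrist_force: [-0.1, -1.2, -0.9]
gripper_width: 0.998
gripper_force: 0.0
1.1 [ 0.3473 -0.3268  0.2312] todo mm [ 228.7 -327.1   81.5] xang 5.29 [-0.1 -1.2 -0.9] 0.9978270684051066 0.0
```

```bash
python3 -m crank '[1,15,-20,0,0, 1,25,-36,0,0, 1,28,-40,0,0, 1,28,-40,0,0, 1,28,-40,0,0, 1,28,-40,5,0, 1,28,-40,12,0, 1,25,-36,15,0, 1,15,-23,20,0, 1,9,-12,25,0.3]'
python3 -c "
from h import *
import cv2
rel([.545,.020,.150])
a=arm.get_image('side')[90:250,220:420];b=arm.get_image('top')[125:245,225:375]
a=cv2.resize(a,(400,320),interpolation=2);b=cv2.resize(b,(400,320),interpolation=2)
cv2.imwrite('pics/ab.png',np.hstack([a,b])[:,:,::-1])"
```

```text
time: 2.1
eef_pos: [0.5458, 0.0188, 0.1541]
ee_rot: [0.999, 0.043, 0.001, -0.001]
wrist_force: [0.1, -0.1, -0.4]
gripper_width: 1.001
gripper_force: 0.0
2.1 [0.5458 0.0188 0.1541] todo mm [-0.7 -1.3  4.1] xang 4.95 [ 0.1 -0.1 -0.4] 1.0010629385454246 0.0
```

View pics/ab.png

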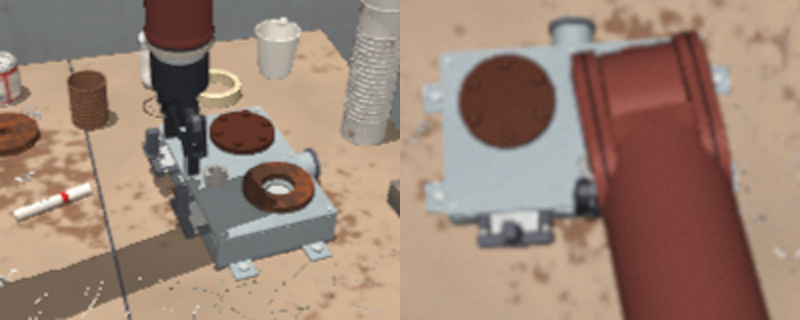

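The gripper is above the right handle at about (185,200) in the side half. I'll descend now.

```bash
python3 -m crank '[1,-1,-1,20,0, 1,0,0,25,0, 1,0,0,18,0, 1,0,0,10,0, 1,0,0,6,0, 1,0,0,0,0, 0.6,0,0,0,0, 0.4,0,0,0,0, 0.4,0,0,0,0]' 60
python3 -c "
from h import *
import cv2
rel([.545,.020,.072])
a=arm.get_image('side')[130:230,270:390]
cv2.imwrite('pics/c.png',cv2.resize(a,(720,600),interpolation=2)[:,:,::-1])"
```

```text
time: 3.1
eef_pos: [0.5442, 0.0164, 0.0761]
ee_rot: [0.999, 0.042, 0.001, 0.0]
wrist_force: [-0.3, 0.2, -0.1]
gripper_width: 0.516
gripper_force: 0.0
3.1 [0.5442 0.0164 0.0761] todo mm [ 1.1 -3.6  4.1] xang 4.76 [-0.3  0.2 -0.1] 0.516358911106192 0.0
```

View pics/c.png

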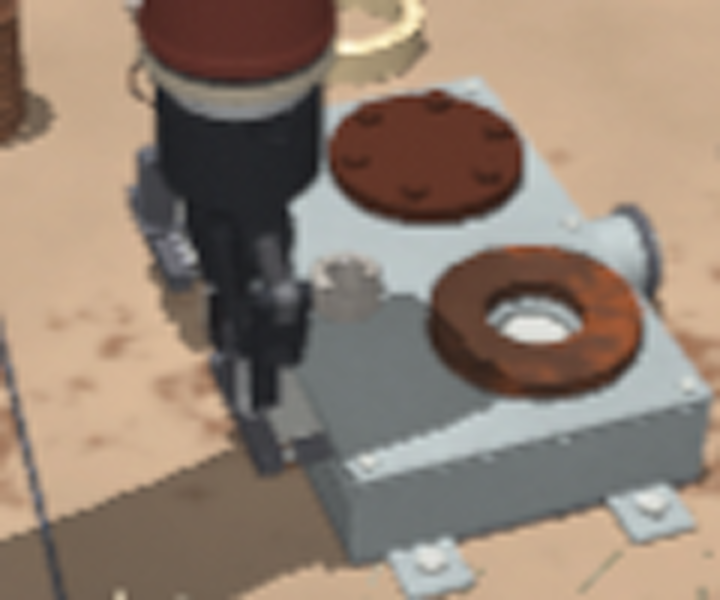

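Right finger is alongside the handle, with its tip just above the crossbar. I'll centre it and close.

```bash
python3 -m crank '[0.4,1,-3.5,3,0, 0.4,0,0,0,0, 0.1,0,0,0,0, 0,0,0,0,0, 0,0,0,0,0, 0,0,0,0,0, 0,0,0,0,0]' 60
python3 -c "
from h import *
rel([.545,.020,.072])"
```

```text
time: 3.85
eef_pos: [0.5443, 0.021, 0.0725]
ee_rot: [0.999, 0.042, -0.0, -0.0]
wrist_force: [-1.7, 5.9, 1.1]
gripper_width: 0.186
gripper_force: 59.1
3.85 [0.5443 0.021  0.0725] todo mm [0.6 1.1 0.5] xang 4.83 [-1.7  5.9  1.1] 0.1855547209100244 59.05936360359192
```

Gripped at 15.8 mm, which matches the handle. Now I'll pull gently along tool −x.

```bash
python3 -m crank '[0,0,-1,0,0, 0,0,0,0,0, 0,-2,0,0,0, 0,-3,0,0,0, 0,-4,0,0,0, 0,-4,0,0,0, 0,-3,0,0,0, 0,-2,0,0,0, 0,0,0,0,0, 0,0,0,0,0]' 80
python3 -c "
from h import *
rel([.5443,.021,.0725])"
```

```text
time: 4.85
eef_pos: [0.5275, 0.0196, 0.0725]
ee_rot: [0.999, 0.042, 0.001, -0.0]
wrist_force: [6.5, 3.4, -4.5]
gripper_width: 0.181
gripper_force: 77.9
4.85 [0.5275 0.0196 0.0725] todo mm [16.8 -0.1  0.1] xang 4.76 [ 6.5  3.4 -4.5] 0.18101472966017132 77.9447078704834
```

```bash
python3 -m crank '[0,-2,0,0,0, 0,-3,0,0,0, 0,-2,0,0,0, 0,-1,0,0,0, 0,0,0,0,0, 0,0,0,0,0, 0,0,0,0,0]' 80
python3 -c "
from h import *
import cv2
rel([.5443,.021,.0725])
a=arm.get_image('side')[130:230,270:390]
cv2.imwrite('pics/d.png',cv2.resize(a,(720,600),interpolation=2)[:,:,::-1])"
```

```text
time: 5.55
eef_pos: [0.52, 0.0188, 0.0726]
ee_rot: [0.999, 0.042, 0.002, -0.0]
wrist_force: [8.7, 3.3, -6.8]
gripper_width: 0.176
gripper_force: 77.9
5.55 [0.52   0.0188 0.0726] todo mm [24.4 -0.1  0.1] xang 4.76 [ 8.7  3.3 -6.8] 0.17647336010375414 77.94420719146729
```

View pics/d.png

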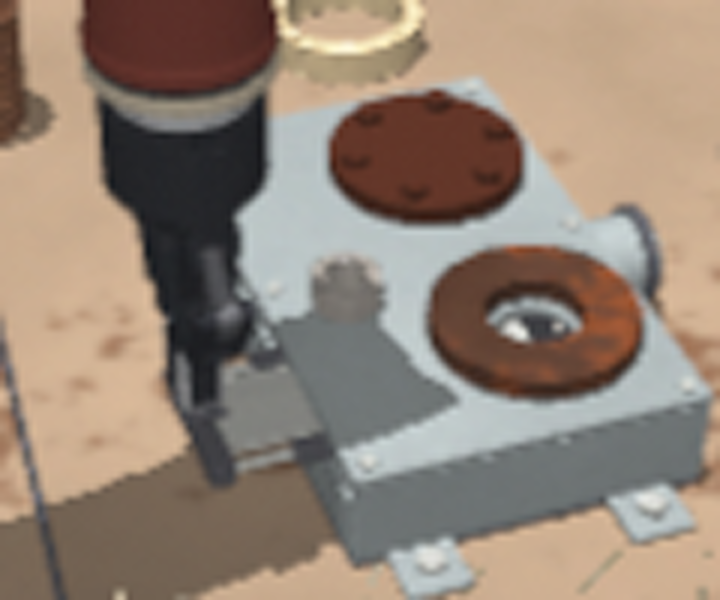

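The side view shows the dark opening about half across the ring's hole, near (545,325). The shutter is out 24.4 mm at about 9 N. I'll nudge it slightly and check that it holds still.

```bash
python3 -m crank '[0,-0.5,0,0,0, 0,0,0,0,0, 0,0,0,0,0, 0,0,0,0,0, 0,0,0,0,0, 0,0,0,0,0, 0,0,0,0,0, 0,0,0,0,0, 0,0,0,0,0, 0,0,0,0,0]' 80
python3 -c "
from h import *
import cv2
rel([.5443,.021,.0725])
a=arm.get_image('side')[130:230,270:390]
b=cv2.resize(a,(720,600),interpolation=2)[:,:,::-1];d=cv2.imread('pics/d.png')
print(np.abs(b.astype(int)-d)[240:500,100:350].mean())"
```

```text
time: 6.6
eef_pos: [0.5195, 0.0188, 0.0725]
ee_rot: [0.999, 0.042, 0.002, -0.0]
wrist_force: [9.2, 2.8, -6.2]
gripper_width: 0.172
gripper_force: 77.9
6.6 [0.5195 0.0188 0.0725] todo mm [24.9 -0.1  0.1] xang 4.76 [ 9.2  2.8 -6.2] 0.1717563821762474 77.93132543563843
1.5620102564102565
```

```bash
python3 -m crank '[0,0,0,0,0, 0,0,0,0,0, 0,0,0,0,0, 0,0,0,0,0, 0,0,0,0,0, 0,0,0,0,0, 0,0,0,0,0, 0,0,0,0,0, 0,0,0,0,0, 0,0,0,0,0]' 80
python3 -c "
from h import *
import cv2
rel([.5443,.021,.0725])
a=arm.get_image('side')[130:230,270:390]
b=cv2.resize(a,(720,600),interpolation=2)[:,:,::-1]
cv2.imwrite('pics/e.png',b)"
```

```text
time: 7.65
eef_pos: [0.5195, 0.0188, 0.0725]
ee_rot: [0.999, 0.041, 0.002, -0.0]
wrist_force: [8.8, 3.8, -5.9]
gripper_width: 0.174
gripper_force: 77.9
7.65 [0.5195 0.0188 0.0725] todo mm [24.9 -0.1  0.1] xang 4.76 [ 8.8  3.8 -5.9] 0.1740278904470144 77.93104648590088
```

View pics/e.png

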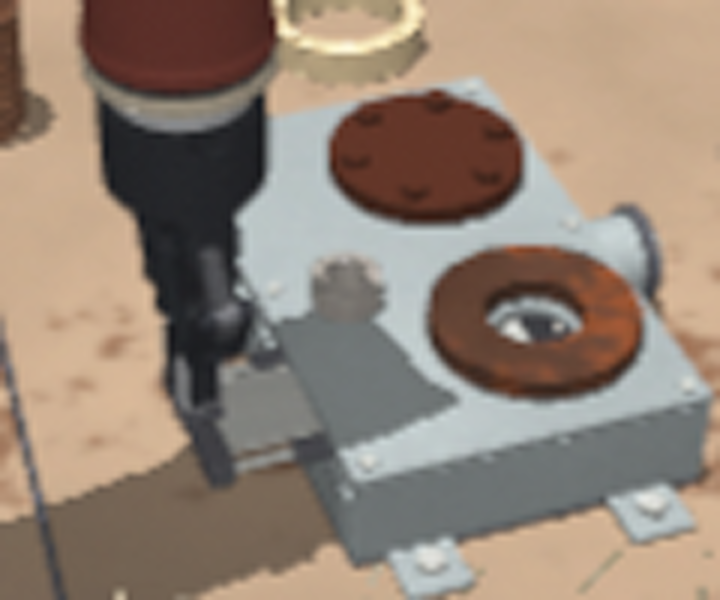

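```bash
python3 - <<'E'
from h import *
import cv2
a,b=[cv2.imread(f'pics/{k}.png',0).astype(np.float32)[420:500,170:260] for k in 'de']
print("shift d->e crop px",cv2.phaseCorrelate(a,b,cv2.createHanningWindow((90,80),cv2.CV_32F)))
# crossbar's patch from the first picture matched in a fresh one
s0=cv2.imread('pics/side0.png');s1=arm.get_image('side')[:,:,::-1].copy()
up=lambda i:cv2.resize(i,None,fx=8,fy=8,interpolation=cv2.INTER_CUBIC)
t=up(s0[200:211,306:322]);m=cv2.matchTemplate(up(s1[190:225,290:330]),t,cv2.TM_CCOEFF_NORMED)
_,v,_,l=cv2.minMaxLoc(m);print("move px",(np.array(l)/8+[290,190]-[306,200]),v)
u=np.array([np.cos(.087),np.sin(.087),0]);p=np.array([.545,.02,.06])+[.0035,-.042,0]
for d in (.02,.025,.03):print(d,proj('side',p-d*u)-proj('side',p))
a=arm.sense();print(a["time"],a["wrist_force"],a["eef_pos"])
E
```

```text
shift d->e crop px ((0.010318423452098102, -0.0662968512243367), 0.9047647137112088)
move px [-8.875 -3.75 ] 0.5949159264564514
0.02 [[-6.60564393  1.53594804]]
0.025 [[-8.26686968  1.92221719]]
0.03 [[-9.93204937  2.30940571]]
7.75 [ 8.36096658  4.16272745 -6.40591168] [0.51951971 0.01879073 0.07254667]
```

```bash
python3 -c "
from cell import arm
print(arm.job_done())"
```

```text
the job is handed in; nothing more can be done
None
```

I pulled the right shutter (the open-ring port) out to about 25 mm, half of its travel, without going past that. I handed the job in with the arm still gripping it and holding still against about 9 N of spring; the blanked port's shutter and the loose items were not touched.

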